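# Hold a spring probe on the marked spot of a hub

## Task

First turn the round hub on its turntable until the black-and-white code patch on its side squarely faces the window of the code reader. Then lift the yellow probe out of its stand and hold it upright with its brass tip on the red spot on top of the hub, pressing gently so that the spring plunger is about halfway in. Finish in that pose, with the probe still held in the gripper and pressed on the spot; keep the patch facing the reader and do not disturb the other things on the table.

Things in the scene. Friction and masses are not known exactly. Their poses are not given: they have to be found in the camera images.
- fixture: fixed iron plate 110 x 220 x 12 mm carrying turntable and code reader. Origin: on the turntable's axis at table height; z up. The patch faces the reader when the hub's axes match these. Plate spans y -160 to +60 mm. Turntable base 84 mm diameter, to 30 mm above the table; reader box 62 mm wide, y -100 to -150 mm, top 95 mm above the table, black window looking to +y at the hub
- reader_window (a point): centre of the reader's black window with a red line: 98 mm from the turntable's axis in the fixture's -y direction, 66 mm above the table
- hub: cylinder, 54 mm diameter, 52 mm tall, fixed on a 72 mm steel turntable disc. Origin: centre of its underside, 38 mm above the table, on the turntable's axis; z up; the patch looks along its -y; starts turned 0.5 to 1.35 rad anticlockwise (from above) from facing the reader; friction 0.06 N m. Top 90 mm above the table: black centre disc, black line at the rim above the patch, red spot
- mark (a point): centre of the white 20 x 20 mm patch with black squares on the hub's side, 27 mm from the axis along the hub's -y, 66 mm above the table; axes as the hub
- spot (a point): centre of the red spot (12 mm diameter) on the hub's flat top, 15 mm from the axis along the hub's +x (a quarter turn anticlockwise, seen from above, from the black line), 90 mm above the table
- stand: fixed probe stand: base 85 x 85 x 10 mm, four posts, white top plate 66 x 66 mm, 14 mm thick, its top 90 mm above the table with a 23 mm hole in the middle. Origin: centre of the base's underside
- probe: loose yellow probe, about 170 g, hanging upright in the stand. Origin: lower end of its steel barrel, 40 mm above the table in the stand; z along its axis to the handle (up). Barrel 18 mm diameter, z 0-50 mm; collar 36 mm, z 50-58; round handle 26 mm diameter, z 58-130, black band near each end; black end cap 20 mm to z 136. Lift it straight up 75 mm or more to clear the stand
- probe_tip (a point): lowest point of the round brass tip (8 mm diameter), on the probe's axis, 22 mm below the probe's origin when the plunger is out
- plunger (a joint): how far the brass plunger is pushed in, m: 0 = out, 0.012 = fully in. The spring pushes with 1 N when out, 2.5 N halfway (0.006), 4 N fully in
- ring_gauge: bystander: steel ring, 68 mm outside, 40 mm hole, 22 mm high, on the black mat; origin: centre of its underside
- gauge_block: bystander: steel block 35 x 60 x 20 mm; origin: centre of its underside
- v_block: bystander: dark V-block 60 x 50 x 42 mm; origin: centre of its underside
- ball_stand: bystander: white reference ball (25 mm) on a post, base 56 mm diameter, 79 mm tall; origin: centre of its underside
- pendant: bystander: white hand controller 150 x 62 x 28 mm with a black joystick to 70 mm; origin: centre of its underside
- oil_can: bystander: small jar with blue cap, 48 mm diameter, 90 mm tall; origin: centre of its underside
There are look-alikes about, which are no part of the job. Of the things shaped like the probe, the yellow one is meant.

How it is judged:
On the way, in this order (a step that is already met when the one before it is completed fails the run):
1. the hub is turned so that its code patch faces the reader (angle between the y axis of hub and the y axis of fixture, either way round below 0.15 rad and y of mark in the frame of fixture below 0 m), for 0.3 s.
2. the probe is lifted clear of its stand (height (world z) of probe above 0.095 m and contact force between probe and stand below 0.1 N and contact force between the fingers and probe above 0.5 N), for 0.2 s.
At the end, for the whole second after the job is handed in: The patch faces the reader within 0.15 rad (8.6 degrees); the gripper holds the probe, tip within 6 mm of the spot's centre and in contact with the hub's top (0.8 to 6 N), plunger 2.5 to 9.5 mm in, probe within 0.12 rad (7 degrees) of upright and still; it stays so through the last second (all of step 1 and horizontal distance between probe_tip and spot below 0.006 m and z of probe_tip in the frame of spot between -0.003 and 0.003 m and contact force between probe and hub between 0.8 and 6 N and value of joint plunger between 0.0025 and 0.0095 m and angle between probe's own z axis and vertical below 0.12 rad and linear speed of probe below 0.02 m/s and contact force between the fingers and probe above 0.5 N and contact force between probe and stand below 0.1 N); the arm keeps its last pose, push and grip.
It fails at once if the probe is pressed hard on the hub (over 12 N) (contact force between probe and hub above 12 N).
It fails at once if another thing on the table is disturbed (moved over 25 mm) (distance of any of ring_gauge, gauge_block, v_block, ball_stand, pendant, oil_can from where it was at the start of the episode above 0.025 m).
It also fails if it takes over 54 s, if anything falls off the work surface, if the arm or the gripper's body presses on something with over 40 N, if the wrist force passes 120 N, or if a joint passes its speed limit or range.

## Robot

A 6-joint arm with a two-finger parallel gripper is mounted at the origin on the work surface. World frame = base frame: x ahead of the robot, y to its left, z up, the work surface at z = 0. Lengths are in m, angles in rad, forces in N, time in s.
With the tool pointing down it reaches from about 0.35 to 0.85 m from the base axis. Payload 8.1 kg.
Tool frame: the origin (TCP) lies where the fingers leave the gripper's body, on its centre line; the fingertips stand 84 mm ahead of it and the grasp point (between the pads) lies 65 mm ahead of it; y points along the fingers, z is the direction in which the jaws open and shut, and the axes are right-handed (so a half turn about y gives the same grasp; the last joint's range is limited). The gripper opens to 93 mm and grips with 3 to 60 N. Pads are 15 mm wide; open, the fingers measure 128 mm over their backs; the gripper's body (75 mm by 188 mm) begins 65 mm behind the grasp point.
Start: joints at [1.151, 0.13, 1.488, -0, 1.523, -0.085], TCP at [0.197, 0.567, 0.303] pointing down, gripper open.
Joint ranges: [-2.96, 2.96], [-0.89, 2.26], [0.02, 2.5], [-1.34, 4.48], [0, 2.73], [-2.66, 2.66]. Speed limits (rad/s): [2.39, 2.39, 2.79, 3.14, 3.14, 3.14].

## Interface

Orientations are given as a unit quaternion [w, x, y, z].
In Python, from workcell import env gives the robot as it stands.
- The arm moves only by the tool drive_tool, never from a script. Its argument "rows" is a list that holds one entry, the list of rows, each a list of 4 numbers: the shift along the tool's x, y, z normalised to -1 to 1, where 1 is 0.03 m, then the turn about the tool's y normalised to -1 to 1, where 1 is 90 degrees. A call has 1 to 12 rows; each row shifts and turns the commanded pose from where the row before left it, along the tool's axes as they then stand; what a row does not reach is not made up. A row lasts 1/10 s, in which the tool goes at most 50 mm and 8.59 degrees, less where a joint would pass 70% of its speed; a pose out of reach is approached as far as the arm can. A call with a number of a shift or a turn outside -1 to 1 is refused whole. A call with a gripper value outside its range is refused whole. "hand" is the opening, from 0 (shut) to 1 (fully open), set as the call begins (left out, the last holds). The fingers move at their own pace and stop on an object; "force" is the grip in N (left out, the last holds). Time passes only in rows, so rows that do not move let the fingers close. It gives the time, the measured TCP pose, the force and the opening at its end, in the units of the state.
- env.get_obs(): the state, without advancing time (a new reading comes with each control period).
- env.snapshot(name): name is "side" or "top" or "wrist"; returns a dict with "color" (400x640x3 uint8, red, green, blue), "fx", "fy", "cx", "cy" (pixels), "rvec" (rotation vector, rad) and "tvec" (3), from world to camera coordinates, as OpenCV has them. Camera axes: x right, y down, z forward; pixel columns grow to the right and rows downward; lengths in m; the calibration is good to about 2 mm. A picture is of the moment at which its call begins. There is no depth.
- env.close_job(): hands the job in, once; it reports no verdict.
The state is a dict: "t": time; "joint_positions": joint angles; "joint_vel": joint speeds; "joint_torque": joint torques, N m; "ee_pos": TCP position; "orientation": TCP orientation; "wrist_force": force on the tool from outside, world axes, zero at the start; "moment": the same for the moment, N m; "gripper_width": finger opening in m.
Only numpy, scipy, OpenCV 4.12 (cv2) and the standard library are available. Lean on these libraries where they do the work, as an engineer would, in place of code of your own. Each camera call takes 0.05 s, during which the arm holds its last target.

## Working session

There is one attempt and no reset: what is moved stays moved. The work goes in short steps, Python scripts to look and compute and a tool call to move; the robot and the scene stay as the last step left them, time stands still between calls to the robot, and variables do not carry over. Pictures are saved under pics/ and viewed, and the job is handed in when it is done.

Besides the shell and the picture viewer there is one more tool, called in YAML: its name, and indented under it one key for each argument. drive_tool: Moves the arm, as the interface text tells. Scaled input: -1 to 1 covers 0.03 m each way for a shift and 90 degrees each way for a turn. Its arguments: {"type":"object","properties":{"rows":{"type":"array","items":{"type":"array","items":{"type":"array","items":{"type":"number","minimum":-1,"maximum":1}}}},"hand":{"type":"number"},"force":{"type":"number"}},"required":["rows"]}

```bash
ls; mkdir -p pics
python3 - <<'E'
from workcell import env
import cv2,numpy as np
o=env.get_obs()
for k,v in o.items(): print(k,np.round(v,3))
for n in ["side","top","wrist"]:
    s=env.snapshot(n); cv2.imwrite(f"pics/{n}0.png",s["color"][:,:,::-1])
    R=cv2.Rodrigues(np.array(s["rvec"]))[0]; print(n,s["fx"],s["cx"],s["cy"],"C",-R.T@np.array(s["tvec"]),"fwd",R[2])
E
```

```text
pics
t 0.0
joint_positions [ 1.151  0.131  1.489 -0.     1.523 -0.085]
joint_vel [-0.001  0.    -0.    -0.001  0.001 -0.001]
joint_torque [ 3.0000e-03 -5.5985e+01 -4.9176e+01  7.7000e-02  3.6000e-02 -0.0000e+00]
ee_pos [0.197 0.566 0.302]
orientation [-0.697  0.698 -0.118  0.118]
wrist_force [ 0.648 -0.067  0.137]
moment [-0.017  0.014 -0.034]
gripper_width 0.093
side 466.5326241678836 315.8485665073323 199.07157433212075 C [-0.16510356 -0.81571136  0.86403499] fwd [ 0.57406296  0.56413458 -0.59346769]
top 496.2739357895127 314.27183015356326 203.9624155495635 C [ 0.23277065 -0.06874066  1.67198764] fwd [ 0.21094989 -0.00709339 -0.97747114]
wrist 350.85940344733615 314.4128301472298 201.19820752261842 C [0.13486516 0.58766565 0.3839079 ] fwd [ 0.22641972 -0.0802441  -0.9707188 ]
```

View pics/side0.png

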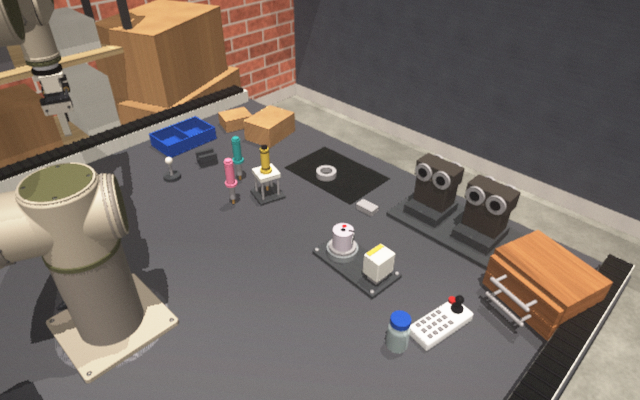

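View pics/top0.png

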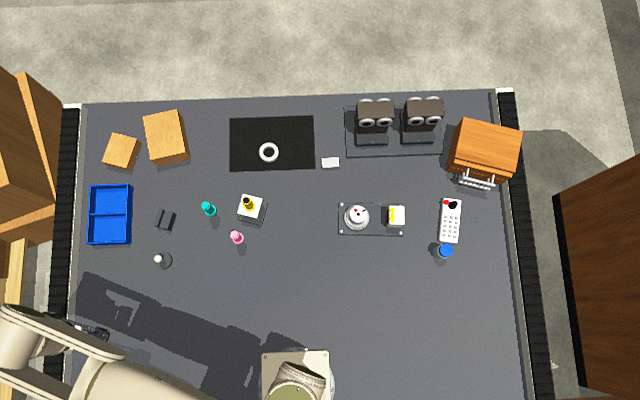

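View pics/wrist0.png

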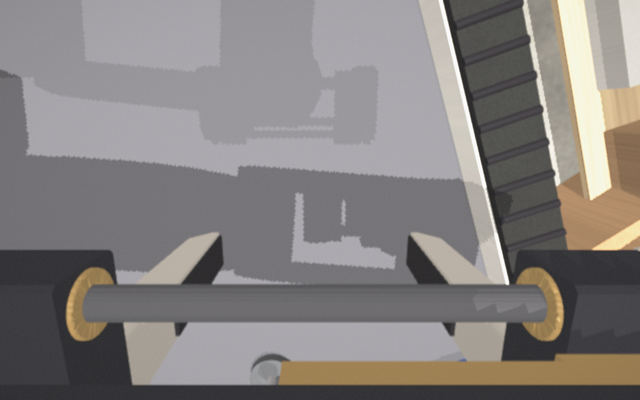

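The top view shows the hub at about (357,215) with the reader to its right at (397,215), and the yellow probe in its stand at about (250,205). I'll zoom in and measure.

```bash
cat > h.py <<'E'
from workcell import env
import cv2,numpy as np
from scipy.spatial.transform import Rotation as Ro
def cam(s):
    R=cv2.Rodrigues(np.array(s["rvec"],float))[0]; t=np.array(s["tvec"],float).ravel()
    K=np.array([[s["fx"],0,s["cx"]],[0,s["fy"],s["cy"]],[0,0,1]]); return K,R,t
def ray(s,u,v):
    K,R,t=cam(s); d=R.T@np.linalg.solve(K,[u,v,1.]); return -R.T@t,d
def onz(s,u,v,z):
    C,d=ray(s,u,v); return C+d*(z-C[2])/d[2]
def proj(s,p):
    K,R,t=cam(s); q=K@(R@np.asarray(p,float)+t); return q[:2]/q[2]
def crop(s,name,x0,y0,w,h,k):
    c=s["color"][y0:y0+h,x0:x0+w,::-1]; cv2.imwrite(name,cv2.resize(c,None,fx=k,fy=k,interpolation=cv2.INTER_CUBIC))
def rot(o):
    w,x,y,z=o["orientation"]; return Ro.from_quat([x,y,z,w]).as_matrix()
E
python3 - <<'E'
from h import *
s=env.snapshot("top"); t=s
crop(s,"pics/t1.png",325,190,90,60,8)
crop(s,"pics/t2.png",190,180,90,70,8)
s=env.snapshot("side"); crop(s,"pics/s1.png",305,210,100,90,6)
crop(s,"pics/s2.png",210,130,100,90,6)
print(rot(env.get_obs()).round(3))
E
```

```text
[[ 0.944 -0.     0.329]
 [-0.329 -0.001  0.944]
 [-0.    -1.    -0.001]]
```

View pics/t1.png

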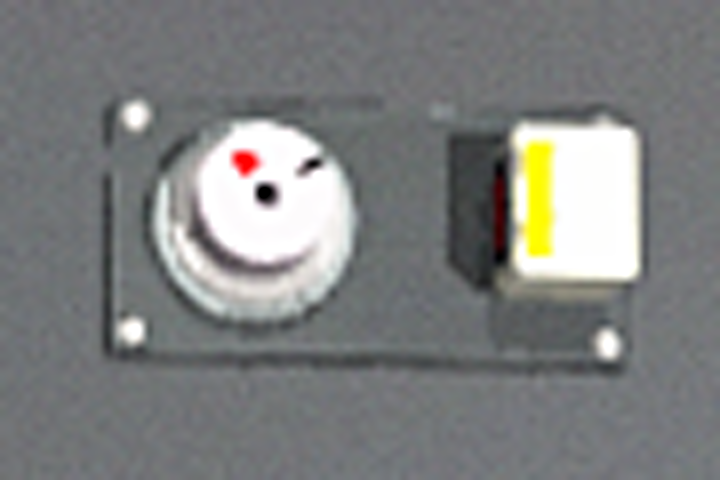

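View pics/t2.png

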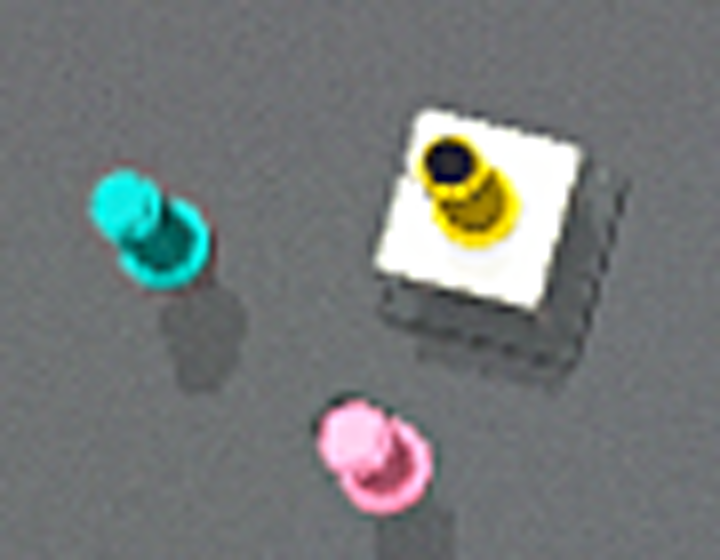

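View pics/s1.png

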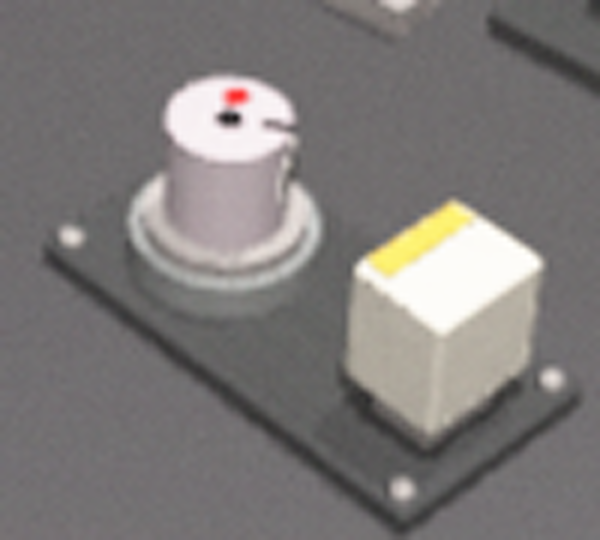

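View pics/s2.png

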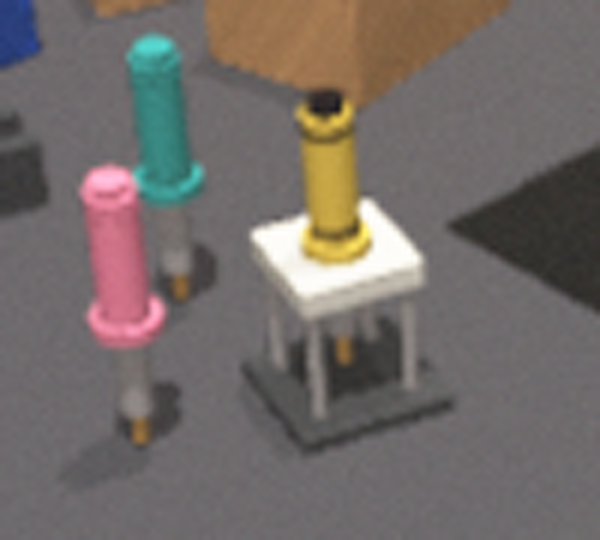

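Run:
```python
from h import *
def P(s,x0,y0,k,U,V,z): return onz(s,x0+(U+.5)/k-.5,y0+(V+.5)/k-.5,z)
t=env.snapshot("top"); sd=env.snapshot("side")
def cen(s,x0,y0,x1,y1,f):
    c=s["color"][y0:y1,x0:x1].astype(int); w=f(c).astype(float); v,u=np.mgrid[y0:y1,x0:x1]
    return (w*u).sum()/w.sum(),(w*v).sum()/w.sum(),w.sum()
red=lambda c: np.clip(c[...,0]-c[...,1]-60,0,None)*(c[...,2]<200)
dark=lambda c: np.clip(150-c.max(-1),0,None)
print(cen(t,352,207,359,213,red)); 
R={}
for nm,s,b in (("top",t,(352,206,359,213)),("side",sd,(338,222,350,230))):
    u,v,w=cen(s,*b,red); R[nm+"red"]=onz(s,u,v,.09); print(nm,"red",u,v,R[nm+"red"])
u,v,w=cen(t,355,211,362,217,dark);R["topc"]=onz(t,u,v,.09);print("top c",u,v,R["topc"])
u,v,w=cen(sd,338,226,348,233,dark);R["sidec"]=onz(sd,u,v,.09);print("side c",u,v,R["sidec"])
for n in("top","side"):
    d=(R[n+"red"]-R[n+"c"])[:2]; print(n,"dist",np.hypot(*d),"hub x-axis angle",np.degrees(np.arctan2(d[1],d[0])))
L=P(t,325,190,8,322,160,.09); d=L-R["topc"]; print("line end top",np.hypot(*d[:2]),"patch dir",np.degrees(np.arctan2(d[1],d[0])))
L=P(sd,305,210,6,268,122,.09);L2=P(sd,305,210,6,297,130,.09); d=L2-L; print("side line", np.degrees(np.arctan2(d[1],d[0])),L,L2)
# bolts
for U,V in((135,115),(132,330),(608,344)): print("bolt top",P(t,325,190,8,U,V,.014)[:2].round(4))
for U,V in((70,236),(402,488),(552,379)): print("bolt side",P(sd,305,210,6,U,V,.014)[:2].round(4))
print("reader top corners side",[P(sd,305,210,6,U,V,.095)[:2].round(4) for U,V in((358,265),(440,333),(543,265),(456,202))])
print("reader top corners top",[P(t,325,190,8,U,V,.095)[:2].round(4) for U,V in((515,122),(640,125),(638,280),(508,278))])
# stand plate top
print("stand top",[P(t,190,180,8,U,V,.09)[:2].round(4) for U,V in((415,108),(582,150),(535,308),(376,268))])
print("stand side",[P(sd,210,130,6,U,V,.09)[:2].round(4) for U,V in((252,238),(298,300),(424,265),(372,203))])
print("cap top z .176",P(t,190,180,8,450,160,.176), "side",P(sd,210,130,6,326,103,.176))
for n,(U,V) in {"pink":(357,432),"teal":(125,203)}.items(): print(n,P(t,190,180,8,U,V,.158))
# other bystanders, full img
for n,p in dict(ring=(269,152,.02),gb=(331,162,.02),vb=(165,220,.04),ball=(158,259,.07)).items(): print(n,onz(t,*p)[:2].round(3))
```

```text
(np.float64(355.14779602420055), np.float64(209.77873811581676), np.float64(1157.0))
top red 355.14779602420055 209.77873811581676 [ 0.54961262 -0.21231678  0.09      ]
side red 343.8790637191157 225.59167750325096 [ 0.55202249 -0.21309572  0.09      ]
top c 357.6299342105263 213.63322368421052 [ 0.53654179 -0.21964872  0.09      ]
side c 342.89462365591396 229.29462365591397 [ 0.53912804 -0.22122249  0.09      ]
top dist 0.01498679185368476 hub x-axis angle 29.289760541720035
side dist 0.015241762310863213 hub x-axis angle 32.22129402709244
line end top 0.02718965266444113 patch dir -62.507867018506204
side line -69.03990182309232 [ 0.54873312 -0.23448816  0.09      ] [ 0.55343804 -0.24677048  0.09      ]
bolt top [ 0.587  -0.1735]
bolt top [ 0.4943 -0.1676]
bolt top [ 0.4804 -0.3679]
bolt side [ 0.4973 -0.1664]
bolt side [ 0.4846 -0.3669]
bolt side [ 0.5767 -0.3733]
reader top corners side [array([ 0.5028, -0.3222]), array([ 0.4956, -0.3695]), array([ 0.5547, -0.3748]), array([ 0.56  , -0.3267])]
reader top corners top [array([ 0.5607, -0.3225]), array([ 0.5575, -0.3731]), array([ 0.4939, -0.3674]), array([ 0.4967, -0.3151])]
stand top [array([0.6201, 0.1569]), array([0.5997, 0.0888]), array([0.5348, 0.1089]), array([0.5539, 0.1732])]
stand side [array([0.5552, 0.168 ]), array([0.5352, 0.1077]), array([0.6   , 0.0868]), array([0.6203, 0.1498])]
cap top z .176 [0.5778449  0.13125908 0.176     ] side [0.57774586 0.12785857 0.176     ]
pink [0.47595952 0.17054357 0.158     ]
teal [0.56978708 0.26053175 0.158     ]
ring [0.781 0.07 ]
gb [ 0.736 -0.145]
vb [0.55 0.42]
ball [0.417 0.431]
```

drive_tool:
  rows:
    - [[0.3, 0, -0.32, 0], [0.6, 0, -0.65, 0], [0.8, 0, -0.87, 0], [0.8, 0, -0.87, 0], [0.8, 0, -0.87, 0], [0.8, 0, -0.87, 0], [0.8, 0, -0.87, 0], [0.8, 0, -0.87, 0], [0.8, 0, -0.87, 0], [0.8, 0, -0.87, 0], [0.8, 0, -0.87, 0], [0.8, 0, -0.87, 0]]
  hand: 1
  force: 30

```text
t: 1.55
ee_pos: [0.3541, 0.203, 0.3028]
orientation: [0.697, -0.697, 0.118, -0.118]
wrist_force: [0.2, 0.3, 0.3]
gripper_width: 0.0928
```

drive_tool:
  rows:
    - [[0.8, 0, -0.87, 0], [0.8, 0, -0.87, 0], [0.8, 0, -0.87, 0], [0.8, 0, -0.87, 0], [0.8, 0, -0.87, 0], [0.8, 0, -0.87, 0], [0.8, 0, -0.87, 0], [0.8, 0, -0.87, 0], [0.8, 0, -0.87, 0], [0.8, 0, -0.87, 0], [0.8, 0, -0.87, 0], [0.6, 0, -0.65, 0]]

```text
t: 2.75
ee_pos: [0.5193, -0.1797, 0.3027]
orientation: [-0.697, 0.697, -0.118, 0.118]
wrist_force: [0.4, -0.5, -0.3]
gripper_width: 0.0931
```

```bash
cat >> h.py <<'E'
def goal(p):
    o=env.get_obs(); R=rot(o); d=np.asarray(p)-o["ee_pos"]
    print("t",round(float(o["t"]),2),"pos",np.round(o["ee_pos"],4),"f",np.round(o["wrist_force"],2),"w",round(float(o["gripper_width"]),4),"zyaw",np.degrees(np.arctan2(R[1,2],R[0,2])).round(2),"tilt",np.degrees(np.arccos(-R[2,1])).round(2),"q",np.round(o["joint_positions"],2))
    print("units xyz",(R.T@d/.03).round(3))
E
python3 -c "
from h import *
goal([.538,-.2205,.302])"
```

```text
t 2.75 pos [ 0.5193 -0.1797  0.3027] f [ 0.38 -0.53 -0.35] w 0.0931 zyaw 70.75 tilt 0.03 q [-0.43 -0.01  1.63 -0.    1.52 -1.66]
units xyz [ 1.037  0.024 -1.079]
```

drive_tool:
  rows:
    - [[0.5, 0, -0.5, 0], [0.4, 0, -0.45, 0], [0, 0, 0, 0], [0, 0, 0, 0]]

```text
t: 3.15
ee_pos: [0.5351, -0.2132, 0.3026]
orientation: [0.697, -0.697, 0.118, -0.118]
wrist_force: [-0.0, 0.1, -0.0]
gripper_width: 0.093
```

```bash
python3 -c "
from h import *
goal([.538,-.2205,.302])
s=env.snapshot('wrist'); cv2.imwrite('pics/w1.png',s['color'][:,:,::-1])"
```

```text
t 3.15 pos [ 0.5351 -0.2132  0.3026] f [-0.01  0.09 -0.01] w 0.093 zyaw 70.76 tilt 0.04 q [-0.47  0.07  1.56  0.    1.52 -1.7 ]
units xyz [ 0.173  0.02  -0.199]
```

View pics/w1.png

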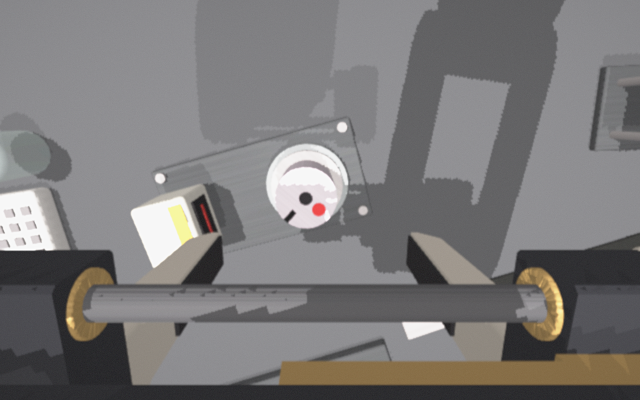

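Wrist view shows the hub top: black centre disc at (305,198), red spot (319,210), rim line (290,215), reader window at left (207,220). I'll measure with this closer view.

Run:
```python
from h import *
s=env.snapshot('wrist')
im=s["color"].astype(int)
def cen(x0,y0,x1,y1,f):
    w=f(im[y0:y1,x0:x1]).astype(float); v,u=np.mgrid[y0:y1,x0:x1]; return (w*u).sum()/w.sum(),(w*v).sum()/w.sum()
r=cen(308,200,330,220,lambda c:(c[...,0]-c[...,1]>80)); k=cen(298,191,312,205,lambda c:c.max(-1)<90); l=cen(282,208,297,223,lambda c:c.max(-1)<110)
R,K,L=[onz(s,*p,.09) for p in (r,k,l)]
print(r,k,l); print(R,K,L)
for a in(R,L):
    d=a-K; print(np.hypot(*d[:2]),np.degrees(np.arctan2(d[1],d[0])))
B=[onz(s,*p,.014) for p in((160,178),(342,127),(363,211))]
for i,j in((1,0),(2,1)): d=B[j]-B[i]; print("bolts",B[i][:2],np.degrees(np.arctan2(d[1],d[0])),np.hypot(*d[:2]))
```

```text
(np.float64(317.7647058823529), np.float64(209.13970588235293)) (np.float64(304.59615384615387), np.float64(198.15384615384616)) (np.float64(288.6), np.float64(216.1818181818182))
[ 0.54951769 -0.21489417  0.09      ] [ 0.53649428 -0.22243489  0.09      ] [ 0.54717978 -0.24107225  0.09      ]
0.015048974075456656 30.071408310519825
0.021483262765089193 -60.17273720349169
bolts [ 0.49424656 -0.16855259] -93.73479039849052 0.20115380808219924
bolts [ 0.58751219 -0.17476919] 176.18660379201148 0.09347258847774
```

drive_tool:
  rows:
    - [[0.16, 0.4, -0.22, 0], [0, 0.7, 0, 0], [0, 0.7, 0, 0], [0, 0.7, 0, 0], [0, 0.7, 0, 0], [0, 0.7, 0, 0], [0, 0.6, 0, 0], [0, 0.5, 0, 0], [0, 0.4, 0, 0], [0, 0.19, 0, 0], [0, 0, 0, 0]]

```text
t: 4.35
ee_pos: [0.5377, -0.2206, 0.1342]
orientation: [0.697, -0.697, 0.118, -0.117]
wrist_force: [-0.2, -0.5, 0.3]
gripper_width: 0.0932
```

drive_tool:
  rows:
    - [[0, 0, 0, 0], [0, 0, 0, 0], [0, 0, 0, 0], [0, 0, 0, 0], [0, 0, 0, 0], [0, 0, 0, 0], [0, 0, 0, 0], [0, 0, 0, 0], [0, 0, 0, 0], [0, 0, 0, 0]]
  hand: 0.4
  force: 20

```text
t: 5.35
ee_pos: [0.5378, -0.2222, 0.1353]
orientation: [-0.696, 0.698, -0.118, 0.118]
wrist_force: [-2.0, -6.3, 0.8]
gripper_width: 0.0535
```

```bash
python3 -c "
from h import *
goal([.5375,-.2213,.135])
s=env.snapshot('side'); crop(s,'pics/s3.png',280,180,130,100,6)"
```

```text
t 5.35 pos [ 0.5378 -0.2222  0.1353] f [-2.03 -6.33  0.77] w 0.0535 zyaw 70.79 tilt 0.13 q [-0.48  0.22  1.7  -0.    1.22 -1.71]
units xyz [-0.019  0.011  0.026]
```

View pics/s3.png

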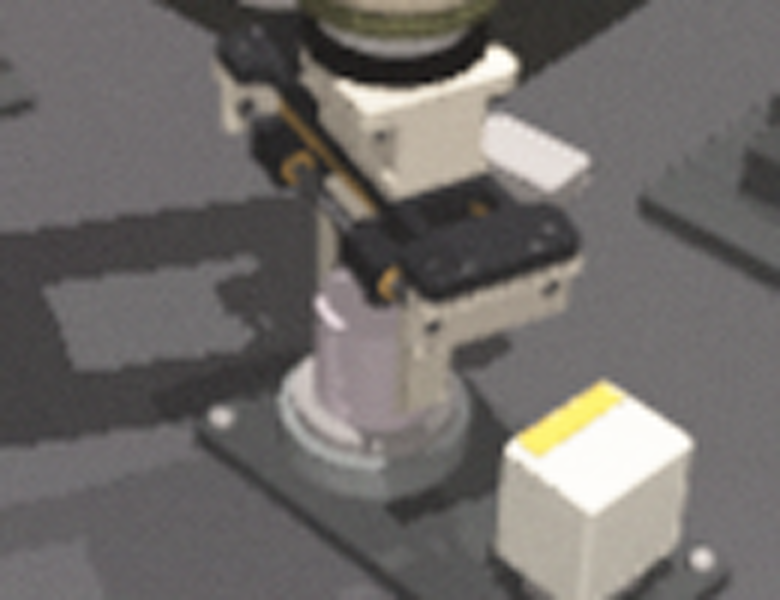

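The fingers hold the hub (opening 53.5 mm). I'll turn it 33.8° clockwise.

drive_tool:
  rows:
    - [[0, 0, 0, 0.02], [0, 0, 0, 0.04], [0, 0, 0, 0.05], [0, 0, 0, 0.05], [0, 0, 0, 0.05], [0, 0, 0, 0.05], [0, 0, 0, 0.05], [0, 0, 0, 0.04], [0, 0, 0, 0.025], [0, 0, 0, 0], [0, 0, 0, 0]]

```text
t: 6.5
ee_pos: [0.5373, -0.2229, 0.1353]
orientation: [-0.632, 0.634, -0.315, 0.316]
wrist_force: [-5.7, -9.5, 0.8]
gripper_width: 0.0535
```

```bash
python3 -c "
from h import *
goal([.5375,-.2213,.135])"
```

```text
t 6.5 pos [ 0.5373 -0.2229  0.1353] f [-5.7  -9.46  0.76] w 0.0535 zyaw 37.01 tilt 0.19 q [-0.48  0.22  1.7  -0.    1.22 -1.12]
units xyz [-0.038  0.01   0.038]
```

drive_tool:
  rows:
    - [[0, 0, 0, 0], [0, 0, 0, 0], [0, 0, 0, 0], [0, 0, 0, 0], [0, 0, 0, 0], [0, 0, 0, 0]]
  hand: 1

```text
t: 7.1
ee_pos: [0.5381, -0.2207, 0.135]
orientation: [0.633, -0.633, 0.315, -0.315]
wrist_force: [0.1, -0.1, 0.2]
gripper_width: 0.0922
```

drive_tool:
  rows:
    - [[0, -0.4, 0, 0], [0, -0.7, 0, 0], [0, -0.8, 0, 0], [0, -0.8, 0, 0], [0, -0.8, 0, 0], [0, -0.8, 0, 0], [0, -0.7, 0, 0], [0, -0.5, 0, 0], [0, -0.3, 0, 0], [0, 0, 0, 0]]

```text
t: 8.1
ee_pos: [0.5386, -0.2211, 0.3106]
orientation: [-0.633, 0.633, -0.314, 0.316]
wrist_force: [-0.6, -1.7, -0.7]
gripper_width: 0.0931
```

Run:
```python
from h import *
goal([.578,.130,.31])
s=env.snapshot('wrist'); cv2.imwrite('pics/w2.png',s['color'][:,:,::-1])
s=env.snapshot('side'); crop(s,'pics/s4.png',280,180,130,100,6)
```

```text
t 8.1 pos [ 0.5386 -0.2211  0.3106] f [-0.59 -1.66 -0.66] w 0.0931 zyaw 37.07 tilt 0.14 q [-0.48  0.08  1.53 -0.    1.53 -1.12]
units xyz [-8.545  0.011  8.103]
```

View pics/w2.png

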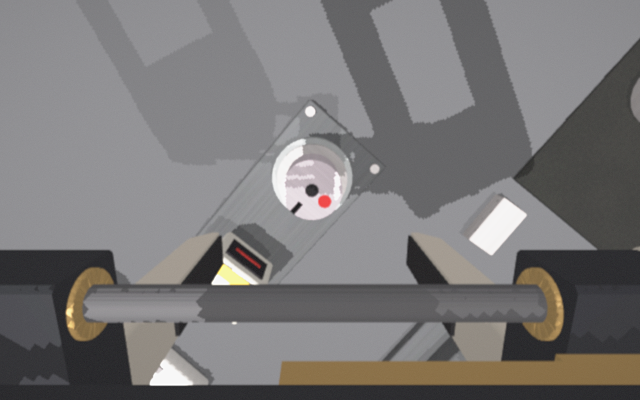

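View pics/s4.png

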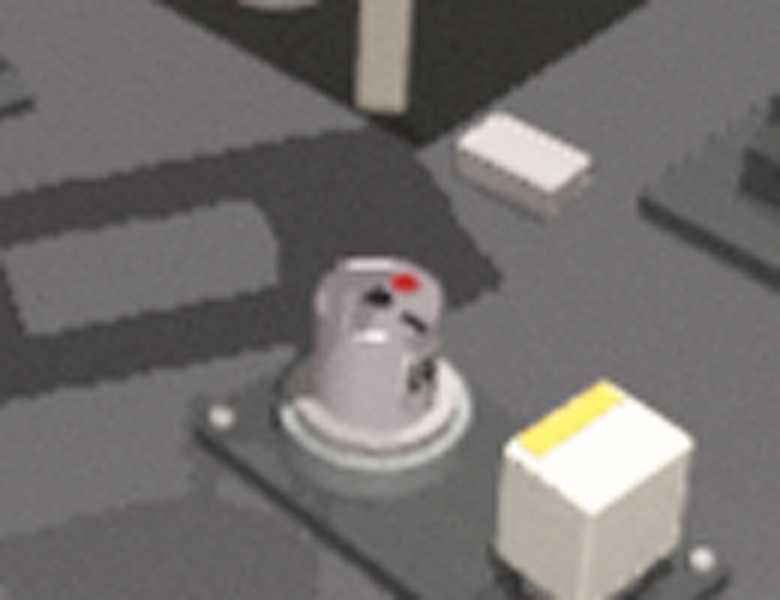

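The line, hub centre (312,190), spot (325,201) and reader all look lined up. I'll check the angle numerically.

Run:
```python
from h import *
s=env.snapshot('wrist')
def cen(s,x0,y0,x1,y1,f):
    im=s["color"].astype(int); w=f(im[y0:y1,x0:x1]).astype(float); v,u=np.mgrid[y0:y1,x0:x1]; return (w*u).sum()/w.sum(),(w*v).sum()/w.sum()
red=lambda c:(c[...,0]-c[...,1]>80); 
r=cen(s,314,192,336,212,red); k=cen(s,304,183,319,197,lambda c:c.max(-1)<90); l=cen(s,289,201,302,215,lambda c:c.max(-1)<110)
R,K,L=[onz(s,*p,.09) for p in (r,k,l)]
print(R,K,L)
for a in(R,L):
    d=a-K; print(np.hypot(*d[:2]),np.degrees(np.arctan2(d[1],d[0])))
B=[onz(s,*p,.014) for p in((310,112),(375,169))]
d=B[0]-B[1]; print("bolts",B,np.degrees(np.arctan2(d[1],d[0])),np.hypot(*d[:2]))
s=env.snapshot('side')
r=cen(s,340,220,352,232,red);k=cen(s,338,226,346,233,lambda c:c.max(-1)<80)
R,K=[onz(s,*p,.09) for p in (r,k)]; d=R-K;print("side",r,k,R,K,np.hypot(*d[:2]),np.degrees(np.arctan2(d[1],d[0])))
```

```text
[ 0.55139041 -0.22351331  0.09      ] [ 0.53632965 -0.22201768  0.09      ] [ 0.53492857 -0.24356194  0.09      ]
0.015134841211143665 -5.671264165719661
0.02158977411824297 -93.720867777406
bolts [array([ 0.49293287, -0.1692701 ,  0.014     ]), array([ 0.58479614, -0.17460167,  0.014     ])] 176.67839021192913 0.09201785010204161
side (np.float64(347.0), np.float64(226.77777777777777)) (np.float64(342.7142857142857), np.float64(229.42857142857142)) [ 0.55410652 -0.22204894  0.09      ] [ 0.53840534 -0.22124863  0.09      ] 0.015721564273419482 -2.917948565256045
```

drive_tool:
  rows:
    - [[-0.35, 0, 0.33, 0], [-0.7, 0, 0.66, 0], [-0.8, 0, 0.76, 0], [-0.8, 0, 0.76, 0], [-0.8, 0, 0.76, 0], [-0.8, 0, 0.76, 0], [-0.8, 0, 0.76, 0], [-0.8, 0, 0.76, 0], [-0.8, 0, 0.76, 0], [-0.8, 0, 0.76, 0], [-0.7, 0, 0.66, 0], [-0.4, 0, 0.36, 0]]

```text
t: 9.5
ee_pos: [0.5764, 0.1331, 0.3083]
orientation: [-0.633, 0.633, -0.315, 0.314]
wrist_force: [0.0, -0.3, -0.1]
gripper_width: 0.0929
```

drive_tool:
  rows:
    - [[0, 0, 0, 0], [0, 0, 0, 0]]

```text
t: 9.7
ee_pos: [0.5769, 0.1299, 0.3086]
orientation: [-0.633, 0.633, -0.315, 0.315]
wrist_force: [-0.6, -0.5, -0.4]
gripper_width: 0.0929
```

Run:
```python
from h import *
goal([.578,.130,.31])
s=env.snapshot('wrist'); cv2.imwrite('pics/w3.png',s['color'][:,:,::-1])
s=env.snapshot('side'); crop(s,'pics/s5.png',210,100,100,100,6)
```

```text
t 9.7 pos [0.5769 0.1299 0.3086] f [-0.56 -0.49 -0.38] w 0.0929 zyaw 37.11 tilt 0.06 q [ 0.14  0.11  1.5  -0.    1.53 -0.51]
units xyz [ 0.021 -0.046  0.032]
```

View pics/w3.png

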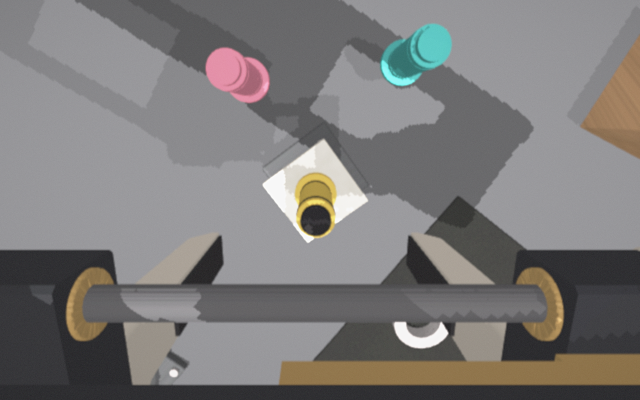

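View pics/s5.png

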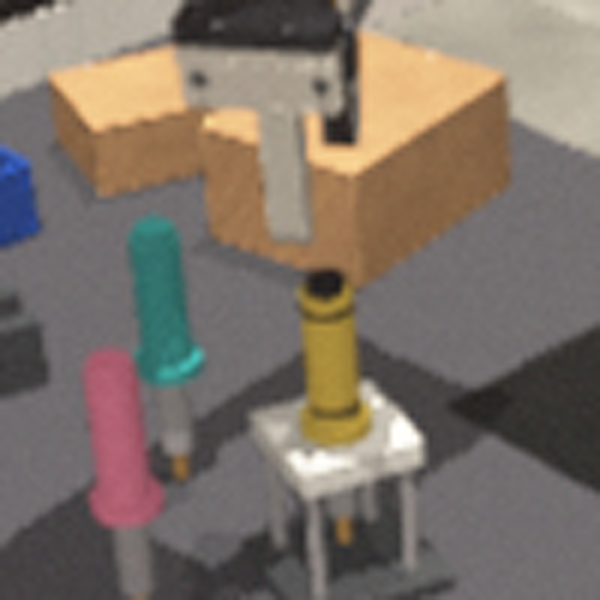

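The wrist view shows the yellow probe's black cap at (317,220) over the white plate with corners (323,139), (368,200), (309,243), (262,186).

Run:
```python
from h import *
s=env.snapshot('wrist')
im=s["color"].astype(int)[204:236,300:334]; m=(im.max(-1)<70).astype(np.uint8)
n,lab,st,c=cv2.connectedComponentsWithStats(m); i=1+st[1:,4].argmax(); print(st[i],c[i]+[300,204]); u,v=c[i]+[300,204]
print("cap",onz(s,u,v,.176))
P=[onz(s,*p,.09)[:2] for p in((323,139),(368,200),(309,243),(262,186))]; print(np.round(P,4),np.mean(P,0))
goal([.578,.1295,.205])
```

```text
[  2   0  29  30 625] [316.424  217.8032]
cap [0.57723768 0.13084777 0.176     ]
[[0.5555 0.1694]
 [0.6195 0.1511]
 [0.6021 0.0875]
 [0.5376 0.105 ]] [0.57868486 0.12825458]
t 9.85 pos [0.5771 0.1289 0.309 ] f [-0.25 -0.23 -0.45] w 0.0929 zyaw 36.99 tilt 0.02 q [ 0.13  0.1   1.5  -0.    1.53 -0.51]
units xyz [1.000e-03 3.467e+00 3.600e-02]
```

drive_tool:
  rows:
    - [[0, 0.3, 0.03, 0], [0, 0.5, 0, 0], [0, 0.6, 0, 0], [0, 0.6, 0, 0], [0, 0.5, 0, 0], [0, 0.4, 0, 0], [0, 0.35, 0, 0], [0, 0.22, 0, 0], [0, 0, 0, 0], [0, 0, 0, 0]]

```text
t: 10.85
ee_pos: [0.5781, 0.1307, 0.2054]
orientation: [0.633, -0.633, 0.315, -0.315]
wrist_force: [-0.2, 0.4, -0.3]
gripper_width: 0.093
```

drive_tool:
  rows:
    - [[0, 0, 0, 0], [0, 0, 0, 0], [0, 0, 0, 0], [0, 0, 0, 0], [0, 0, 0, 0], [0, 0, 0, 0], [0, 0, 0, 0], [0, 0, 0, 0], [0, 0, 0, 0], [0, 0, 0, 0], [0, 0, 0, 0], [0, 0, 0, 0]]
  hand: 0
  force: 25

```text
t: 12.05
ee_pos: [0.5778, 0.1306, 0.2049]
orientation: [-0.633, 0.633, -0.315, 0.315]
wrist_force: [-0.4, -0.8, 0.4]
gripper_width: 0.0255
```

Run:
```python
from h import *
goal([.578,.1295,.205])
s=env.snapshot('side'); crop(s,'pics/s6.png',210,100,100,100,6)
```

```text
t 12.05 pos [0.5778 0.1306 0.2049] f [-0.45 -0.77  0.44] w 0.0255 zyaw 37.07 tilt 0.01 q [ 0.14  0.18  1.62 -0.    1.35 -0.51]
units xyz [ 0.033 -0.003 -0.018]
```

View pics/s6.png

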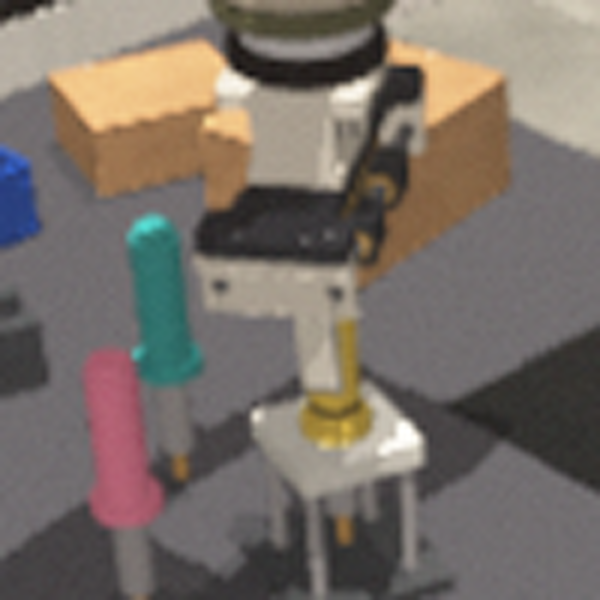

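drive_tool:
  rows:
    - [[0, -0.2, 0, 0], [0, -0.3, 0, 0], [0, -0.4, 0, 0], [0, -0.5, 0, 0], [0, -0.5, 0, 0], [0, -0.5, 0, 0], [0, -0.5, 0, 0], [0, -0.5, 0, 0], [0, -0.4, 0, 0], [0, -0.2, 0, 0], [0, 0, 0, 0], [0, 0, 0, 0]]

```text
t: 13.3
ee_pos: [0.5777, 0.1306, 0.3243]
orientation: [-0.633, 0.633, -0.315, 0.315]
wrist_force: [-0.3, 0.1, -1.3]
gripper_width: 0.0257
```

Run:
```python
from h import *
goal([.5522,-.2227,.325])
s=env.snapshot('side'); crop(s,'pics/s7.png',210,80,100,100,6)
s=env.snapshot('wrist'); cv2.imwrite('pics/w4.png',s['color'][:,:,::-1])
```

```text
t 13.3 pos [0.5777 0.1306 0.3243] f [-0.32  0.09 -1.32] w 0.0257 zyaw 37.07 tilt 0.05 q [ 0.14  0.1   1.48  0.    1.56 -0.51]
units xyz [ 8.886 -0.021 -7.776]
```

View pics/s7.png

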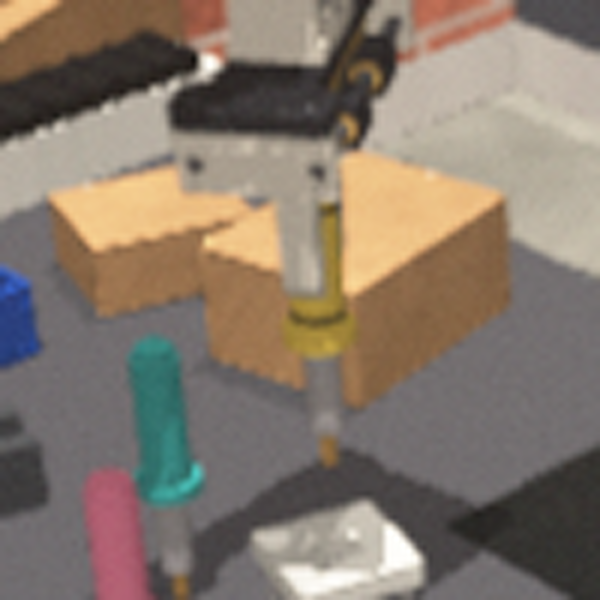

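View pics/w4.png

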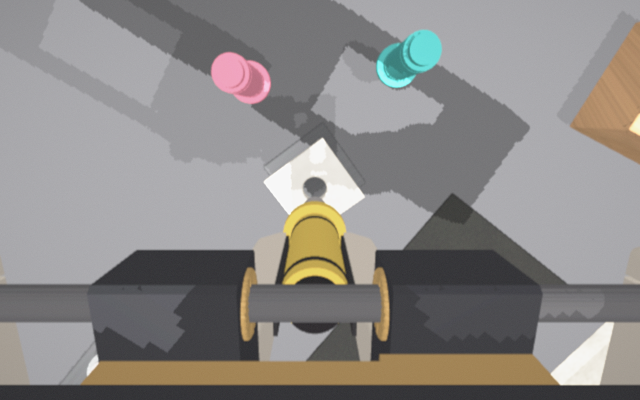

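drive_tool:
  rows:
    - [[0.3, 0, -0.26, 0], [0.6, 0, -0.52, 0], [0.8, 0, -0.7, 0], [0.8, 0, -0.7, 0], [0.8, 0, -0.7, 0], [0.8, 0, -0.7, 0], [0.8, 0, -0.7, 0], [0.8, 0, -0.7, 0], [0.8, 0, -0.7, 0], [0.8, 0, -0.7, 0], [0.7, 0, -0.62, 0], [0.5, 0, -0.44, 0]]

```text
t: 14.6
ee_pos: [0.5524, -0.2099, 0.3243]
orientation: [-0.633, 0.633, -0.316, 0.315]
wrist_force: [0.1, 0.1, -0.9]
gripper_width: 0.0257
```

drive_tool:
  rows:
    - [[0.3, 0, -0.26, 0], [0.08, 0, -0.07, 0], [0, 0, 0, 0], [0, 0, 0, 0], [0, 0, 0, 0]]

```text
t: 15.1
ee_pos: [0.5526, -0.2215, 0.325]
orientation: [0.633, -0.633, 0.315, -0.315]
wrist_force: [0.5, -0.2, -1.6]
gripper_width: 0.0255
```

Run:
```python
from h import *
goal([.5522,-.2227,.325])
s=env.snapshot('side'); crop(s,'pics/s8.png',290,150,100,100,6)
p=env.get_obs()["ee_pos"]; q=proj(s,p-[0,0,.187]); print("pred tip px",q,"crop",(q-[290,150]+.5)*6-.5)
s=env.snapshot('wrist'); cv2.imwrite('pics/w5.png',s['color'][:,:,::-1]);q=proj(s,p-[0,0,.187]); print("pred tip px wrist",q)
```

```text
t 15.1 pos [ 0.5526 -0.2215  0.325 ] f [ 0.51 -0.15 -1.57] w 0.0255 zyaw 37.14 tilt 0.01 q [-0.47  0.11  1.47  0.    1.56 -1.12]
units xyz [ 0.024  0.001 -0.037]
pred tip px [347.23131523 212.31951539] crop [345.88789136 376.41709231]
pred tip px wrist [314.35276377 199.86050941]
```

View pics/s8.png

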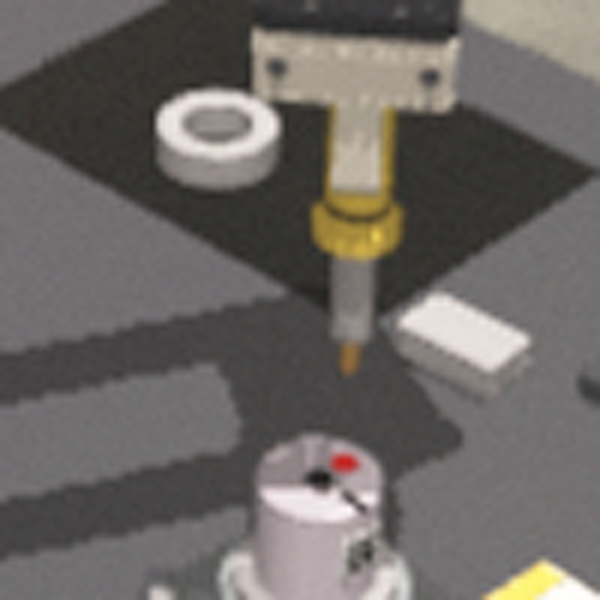

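View pics/w5.png

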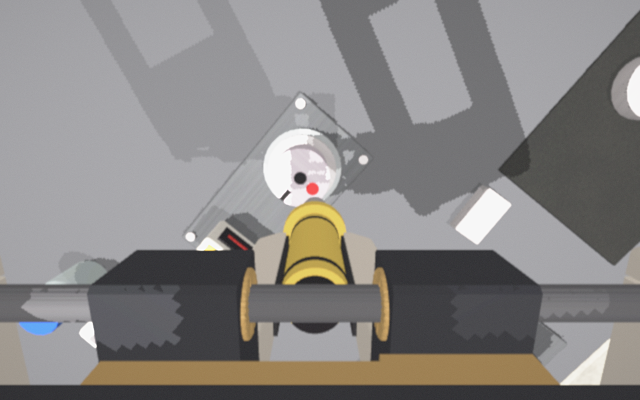

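Both views agree with the predicted tip position (side: tip at crop (348,374), predicted (346,376)). I'll descend to about 4 mm above the spot and re-check.

drive_tool:
  rows:
    - [[0.02, 0.2, -0.03, 0], [0, 0.3, 0, 0], [0, 0.3, 0, 0], [0, 0.25, 0, 0], [0, 0.2, 0, 0], [0, 0.15, 0, 0], [0, 0.06, 0, 0], [0, 0, 0, 0], [0, 0, 0, 0]]

```text
t: 16.1
ee_pos: [0.5522, -0.2236, 0.2816]
orientation: [-0.633, 0.633, -0.315, 0.315]
wrist_force: [0.6, -0.0, -1.1]
gripper_width: 0.0255
```

Run:
```python
from h import *
goal([.5522,-.2227,.271])
s=env.snapshot('side'); crop(s,'pics/s9.png',315,195,60,50,12)
p=env.get_obs()["ee_pos"]; q=proj(s,p-[0,0,.187]); print("pred tip crop",(q-[315,195]+.5)*12-.5)
print("spot pred crop",(proj(s,[.5522,-.2227,.09])-[315,195]+.5)*12-.5)
s=env.snapshot('wrist'); crop(s,'pics/w6.png',270,120,90,120,5)
s=env.snapshot('top'); crop(s,'pics/t6.png',325,180,90,70,8)
```

```text
t 16.1 pos [ 0.5522 -0.2236  0.2816] f [ 0.6  -0.01 -1.06] w 0.0255 zyaw 37.07 tilt 0.04 q [-0.47  0.13  1.53 -0.    1.48 -1.12]
units xyz [-0.023  0.352  0.016]
pred tip crop [389.88060434 377.2754163 ]
spot pred crop [385.89952068 392.23713292]
```

View pics/s9.png

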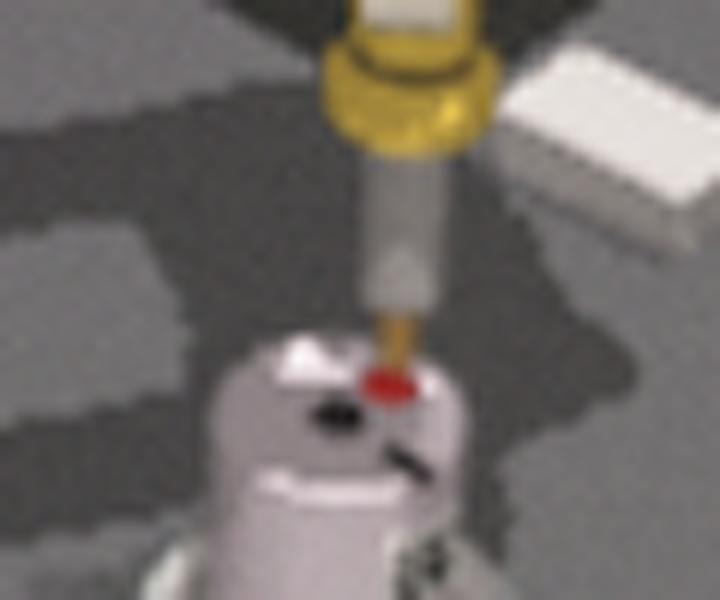

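View pics/w6.png

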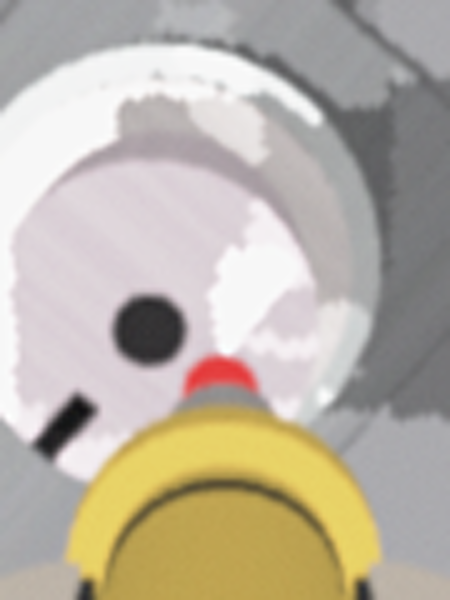

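Tip is about 1.2 mm off toward −y, well within tolerance; I'll correct that and press down about 10.5 mm slowly.

drive_tool:
  rows:
    - [[-0.03, 0, 0.025, 0], [0, 0.04, 0, 0], [0, 0.05, 0, 0], [0, 0.05, 0, 0], [0, 0.05, 0, 0], [0, 0.05, 0, 0], [0, 0.05, 0, 0], [0, 0.04, 0, 0], [0, 0.02, 0, 0], [0, 0, 0, 0], [0, 0, 0, 0], [0, 0, 0, 0]]

```text
t: 17.45
ee_pos: [0.5522, -0.2223, 0.2708]
orientation: [-0.633, 0.633, -0.315, 0.315]
wrist_force: [-0.2, -0.0, 2.1]
gripper_width: 0.0257
```

Run:
```python
from h import *
F=[]
for i in range(3):
    goal([.5522,-.2227,.271]); s=env.snapshot('side')
crop(s,'pics/s10.png',315,195,60,50,12)
p=env.get_obs()["ee_pos"]
for n,z in(("collar bottom .115 above TCP-..",.165-.05),("barrel end",.165)): print(n,(proj(s,p-[0,0,z])-[315,195]+.5)*12-.5)
print("spot pred crop",(proj(s,[.5522,-.2227,.09])-[315,195]+.5)*12-.5)
s=env.snapshot('wrist'); crop(s,'pics/w7.png',270,120,90,120,5)
s=env.snapshot('top'); crop(s,'pics/t7.png',325,180,90,70,8)
```

```text
t 17.45 pos [ 0.5522 -0.2223  0.2708] f [-0.23 -0.02  2.06] w 0.0257 zyaw 37.07 tilt 0.01 q [-0.47  0.13  1.54 -0.    1.46 -1.12]
units xyz [ 0.011 -0.008 -0.007]
t 17.5 pos [ 0.5522 -0.2223  0.2708] f [-0.38 -0.02  0.79] w 0.0256 zyaw 37.07 tilt 0.01 q [-0.47  0.13  1.54 -0.    1.46 -1.12]
units xyz [ 0.01  -0.008 -0.007]
t 17.55 pos [ 0.5522 -0.2223  0.2708] f [-0.44  0.13  0.78] w 0.0256 zyaw 37.07 tilt 0.01 q [-0.47  0.13  1.54 -0.    1.46 -1.12]
units xyz [ 0.01  -0.008 -0.007]
collar bottom .115 above TCP-.. [396.91935801 149.03427857]
barrel end [387.27812885 334.97392878]
spot pred crop [385.89952068 392.23713292]
```

View pics/s10.png

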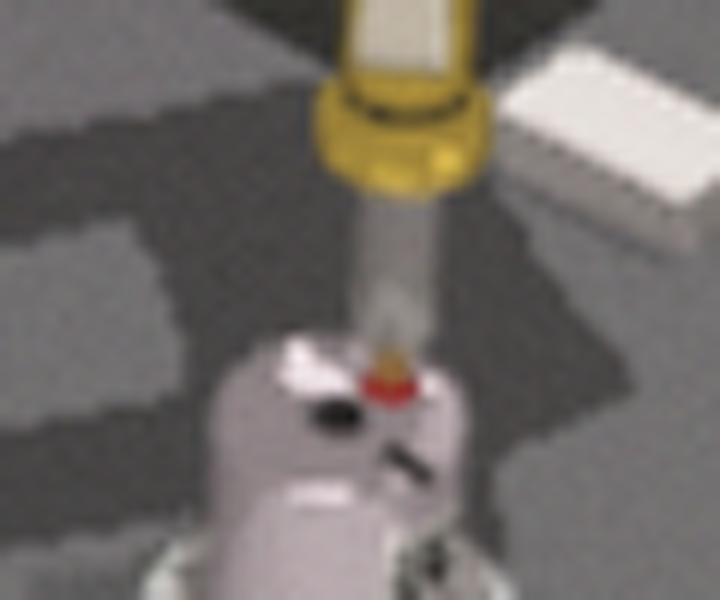

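View pics/w7.png

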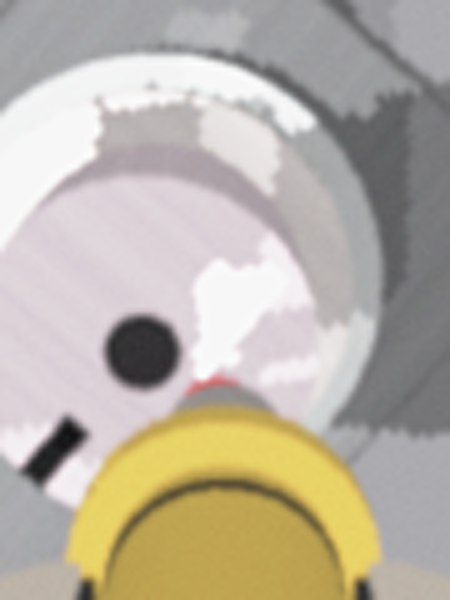

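Run:
```python
from h import *
o=env.get_obs(); p=np.array(o["ee_pos"])
s=env.snapshot('wrist'); im=s["color"].astype(int)
def blob(im,x0,y0,x1,y1,f):
    m=f(im[y0:y1,x0:x1]).astype(np.uint8); n,l,st,c=cv2.connectedComponentsWithStats(m); i=1+st[1:,4].argmax(); return c[i]+[x0,y0],st[i]
k,_=blob(im,288,180,310,202,lambda c:c.max(-1)<90)
K=onz(s,*k,.09); print("disc wrist",k,K)
R=K+.015*np.array([np.cos(np.radians(-3.9)),np.sin(np.radians(-3.9)),0]); print("spot from disc",R,"px",proj(s,R))
tip=np.array([p[0],p[1],.09]); print("tip by TCP px",proj(s,tip), "tip-spot world", (tip-R)[:2])
l,_=blob(im,272,200,290,217,lambda c:c.max(-1)<110); L=onz(s,*l,.09); d=L-K; print("line",l,np.hypot(*d[:2]),np.degrees(np.arctan2(d[1],d[0])))
s=env.snapshot('side'); im=s["color"].astype(int)
k,_=blob(im,338,226,347,233,lambda c:c.max(-1)<80); K=onz(s,*k,.09)
R=K+.015*np.array([np.cos(np.radians(-3.9)),np.sin(np.radians(-3.9)),0]); print("side disc",k,K,"spot",R,proj(s,R),"tip px",proj(s,tip))
for v in range(220,231): print(v,[tuple(im[v,u]) for u in range(343,352)])
```

```text
disc wrist [297.97887324 189.95774648] [ 0.53651092 -0.22246037  0.09      ]
spot from disc [ 0.55147618 -0.2234806   0.09      ] px [312.77771889 202.427987  ]
tip by TCP px [314.40193563 201.7810639 ] tip-spot world [0.00068956 0.00116761]
line [280.34285714 209.97142857] 0.021090228517890088 -94.01987936561072
side disc [342.71428571 229.42857143] [ 0.53840534 -0.22124863  0.09      ] spot [ 0.55337061 -0.22226886  0.09      ] [346.8751619  226.94600296] tip px [346.57885121 227.16666851]
220 [(np.int64(73), np.int64(72), np.int64(70)), (np.int64(100), np.int64(95), np.int64(95)), (np.int64(120), np.int64(114), np.int64(112)), (np.int64(135), np.int64(128), np.int64(125)), (np.int64(146), np.int64(137), np.int64(138)), (np.int64(147), np.int64(143), np.int64(139)), (np.int64(139), np.int64(134), np.int64(130)), (np.int64(126), np.int64(120), np.int64(116)), (np.int64(90), np.int64(87), np.int64(85))]
221 [(np.int64(72), np.int64(71), np.int64(70)), (np.int64(100), np.int64(94), np.int64(93)), (np.int64(127), np.int64(119), np.int64(117)), (np.int64(140), np.int64(134), np.int64(13
[... 3318 characters left out ...]
np.int64(137), np.int64(124), np.int64(127)), (np.int64(143), np.int64(120), np.int64(121)), (np.int64(141), np.int64(124), np.int64(128)), (np.int64(143), np.int64(133), np.int64(134)), (np.int64(169), np.int64(156), np.int64(159)), (np.int64(180), np.int64(168), np.int64(170))]
230 [(np.int64(53), np.int64(47), np.int64(48)), (np.int64(60), np.int64(55), np.int64(53)), (np.int64(103), np.int64(96), np.int64(97)), (np.int64(135), np.int64(125), np.int64(128)), (np.int64(142), np.int64(130), np.int64(133)), (np.int64(142), np.int64(131), np.int64(133)), (np.int64(142), np.int64(133), np.int64(135)), (np.int64(170), np.int64(156), np.int64(160)), (np.int64(181), np.int64(168), np.int64(172))]
```

View pics/t7.png

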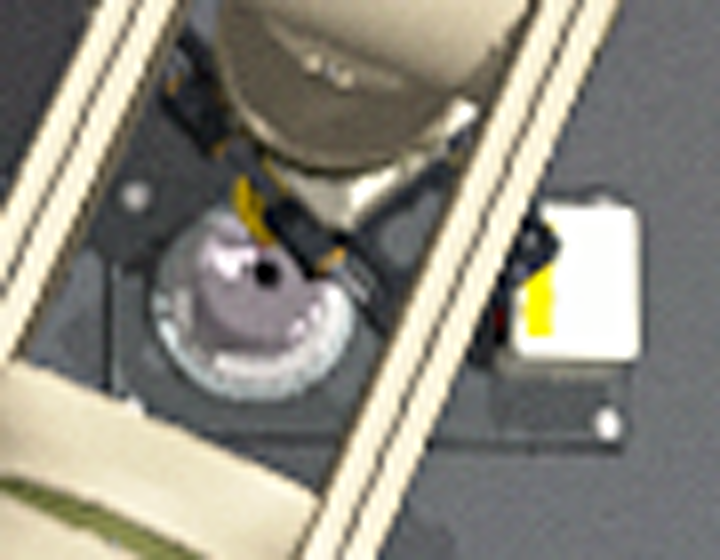

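Wrist and side views put the tip 1.5–2 mm from the spot's centre (limit 6 mm), and the line is within about 0.5° of facing the reader. I'll let it settle for a moment, average the force, then hand in.

drive_tool:
  rows:
    - [[0, 0, 0, 0], [0, 0, 0, 0], [0, 0, 0, 0], [0, 0, 0, 0], [0, 0, 0, 0]]

```text
t: 18.3
ee_pos: [0.5521, -0.2223, 0.2706]
orientation: [0.633, -0.633, 0.315, -0.315]
wrist_force: [0.1, 0.4, 1.8]
gripper_width: 0.0257
```

Run:
```python
from h import *
F=[];Z=[]
for i in range(12):
    o=env.get_obs();F.append(o["wrist_force"]);Z.append(o["ee_pos"]);s=env.snapshot('side')
print(np.mean(F,0),np.std(F,0),np.mean(Z,0),np.std(Z,0),o["t"],o["gripper_width"])
```

```text
[-0.2770245  -0.01169248  1.21802253] [0.32635579 0.51870609 0.41021856] [ 0.55213798 -0.22228321  0.27065065] [9.11501058e-06 9.93713165e-06 1.38194921e-05] 18.85 0.02581512003384465
```

Run:
```python
from h import *
env.close_job()
```

```text
the job is handed in; nothing more can be done
```

I did both parts of the job and handed it in at about 18.9 s of the 54 s allowed. No verdict was reported.

- **Hub:** I gripped it from above and turned it 33.8° clockwise. Last readings of the rim line were −94.0° and −93.7°, against −93.7° to the reader as fixed from the plate's bolts. An earlier check from the red spot disagreed slightly, reading 1–2° off either way. All of these are well inside the 8.6° limit.
- **Probe:** I lifted the yellow probe about 12 cm out of its stand and set its tip on the red spot. The arm was within 0.1° of vertical and completely still.
- **Tip position:** It is about 1.4 mm from the spot's centre by the wrist camera and about 2 mm by the side camera, against a limit of 6 mm. I left this as it was.
- **Plunger:** It is about 6.3 mm in, judging by the arm's height. The averaged wrist force gives roughly 2.7–2.9 N of contact, which would mean about 7 mm. The force reading is noisy (±0.4 N), and both values are inside the limits.
- **Other things:** I touched nothing else that I know of. I did not re-measure the bystanders at the end; they simply looked in place where they appeared in the pictures.

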